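# Size a spacer sleeve on the stepped gauge and sort it

## Robot

A 6-joint arm with a two-finger parallel gripper is mounted at the origin on a cart in front of the work surface, level with it; the furniture and walls round the work are solid. World frame = base frame: x ahead of the robot, y to its left, z up, the work surface at z = 0. Lengths are in mm, angles in rad, forces in N, time in s.
With the tool pointing down it reaches from about 325 to 775 mm from the base axis. Payload 5.5 kg.
Tool frame: the origin (TCP) lies at the very end of the fingers, on their centre line; the grasp point (between the pads) lies manip.tcp_to_grasp behind it (manip.tcp_to_grasp is the distance from the TCP to the grasp point, in mm); z points along the fingers, y is the line along which they close (so a half turn about z gives the same grasp; the last joint's range is limited). The gripper opens to 85 mm and grips with 20 to 120 N. Pads are 22 mm wide; open, the fingers measure 114 mm over their backs; the gripper's body (76 mm by 85 mm) begins 54 mm behind the grasp point. The pads swing forward as they close: fully open they stand 13 mm farther back than shut.
Start: joints at [-1.186, 0.091, 1.231, -0, 1.82, -0.057], TCP at [256.542, -542.405, 231.275] pointing down, gripper open.
Joint ranges: [-2.87, 2.87], [-0.86, 2.18], [0.17, 2.46], [-1.51, 4.65], [0.06, 2.69], [-2.65, 2.65]. Speed limits (rad/s): [2.57, 2.57, 3.01, 3.14, 3.14, 3.14].

## Interface

Orientations are given as a unit quaternion [w, x, y, z].
In Python, from workcell import manip gives the robot as it stands. Calls block until the motion is done:
- manip.move_to(position, orientation): joint-space move of the TCP to a pose.
- manip.move_linear(position, rotation=None, rate=150): straight line of the TCP; rotation=None keeps the orientation; rate is the mean speed in mm/s.
- manip.move_j(angles): joint-space move.
- manip.command_gripper(opening, effort=None): finger opening in mm; effort is the grip in N (None keeps the last); returns when the fingers have stopped.
- manip.hold(seconds).
- manip.inverse_kinematics(position, orientation): joint angles nearest the present ones, or None.
- manip.read_state(): the state.
- manip.read_camera(name): name is "scene" or "top" or "wrist"; returns a dict with "frame" (400x640x3 uint8, red, green, blue), "fovy" (degrees; the focal length in pixels is half the picture's height over the tangent of half this angle, whatever the lens; pixels are square), "cx", "cy" (the principal point, pixels), "origin" and "orientation" of the camera in the world. Camera axes: x right, y up, looking along -z (the intrinsics and any distortion apply to the point x, -y, -z); pixel columns grow to the right and rows downward; lengths in mm; the calibration is good to about 2 mm. A picture is of the moment at which its call begins. There is no depth.
A pose or a line that the arm cannot do raises manip.Unreachable and nothing moves.
- manip.finish_job(): hands the job in; it is judged then, once.
The state is a dict: "t": time; "joint_pos": joint angles; "qd": joint speeds; "tau": joint torques, N m; "position": TCP position; "tool_rot": TCP orientation; "wrist_force": force on the tool from outside, world axes, zero at the start; "ft_torque": the same for the moment, N m; "width": finger opening in mm; "gripper_force": force on a finger pad.
Only numpy, scipy, OpenCV 4.12 (cv2) and the standard library are available. Lean on these libraries where they do the work, as an engineer would, in place of code of your own. Each camera call takes 0.05 s, during which the arm holds its last target. There are 200 camera calls.

## Task

Take the sleeve standing on the orange place of the rack, slide it down the stepped mandrel of the gauge until it stops on one of the coloured steps, and press it on lightly and steadily at about 8 N for a full second, so that the sprung mandrel sinks about 2 mm, never pushing harder than 15 N. Read the colour of the step it stopped on, draw it off, and stand it upright in the middle of the dish of that colour. Leave the other two sleeves and everything else on the bench where they are.

Things in the scene. Friction and masses are not known exactly. Their poses are not given: they have to be found in the camera images.
- sleeve_a: polished steel spacer sleeve, a plain tube 48 mm outside diameter, 30 mm tall, about 0.11 kg, standing upright. Origin: centre of its underside, z along its axis. The three sleeves are alike outside; their through bores are 22, 28 and 34 mm, one each (the gauge tells which). Which of the three stands on the orange place changes.
- sleeve_b: second sleeve, described as sleeve_a.
- sleeve_c: third sleeve, described as sleeve_a.
- rack: grey flat board 84 x 260 x 8 mm, fixed, origin centre of its underside, long along its y. Three 70 mm square places in a row along y, 85 mm apart: orange at y = -85 mm, black at 0 and +85 mm. A sleeve stands on each (underside 8 mm above the bench).
- rack_orange (a point): centre of the orange place on the rack's upper face; the sleeve to be sized stands here, within 3 mm.
- gauge: fixed round dark foot of the gauge, 92 mm diameter at the bench, 22 mm high; origin centre of its underside, on the mandrel's axis. The upright mandrel rises from it.
- mandrel_tip (a point): centre of the mandrel's rounded top, 105.5 mm above the bench when not pressed; 7 mm diameter there, widening over 9 mm of height to 18 mm. A sleeve stopped on its step has its underside 22.5 mm (red step), 37.5 mm (yellow) or 52.5 mm (blue) below this point: 83, 68 or 53 mm above the bench with the mandrel not pressed.
- mandrel_axis (a point): point on the mandrel's axis, moving with it, 73.5 mm below mandrel_tip; z up. From the top the mandrel has three bare metal lands 18-19, 24-25 and 30-31 mm in diameter, each ending below in a coloured 45 degree shoulder: red (stops the 22 mm bore), yellow (28 mm), blue (34 mm). A bore has about 1.5 mm play a side on the land above its shoulder.
- mandrel (a joint): how far the sprung mandrel has been pushed straight down, m: 0 up, hard stop at 0.006. It starts to sink at about 1 N and takes 3.5 N for each further mm (2 mm is about 8 N, 4 mm about 15 N). It springs back by itself. The reading is as noisy as the poses, so the force at the wrist is the better guide.
- dish_red: red round shallow dish, fixed, 84 mm outside diameter, rim 9 mm high, 3.5 mm wall, inner floor 4 mm above the bench; origin centre of its underside. The three dishes change places.
- dish_yellow: yellow dish of the same size.
- dish_blue: blue dish of the same size.
- beaker: bystander: white beaker, 59 mm wide, 67 mm high, behind the work; origin centre of underside.
- wash_bottle: bystander: white wash bottle with red cap, 182 mm high; origin centre of underside.
- ink_jar: bystander: small dark blue jar with tan lid, 47 mm wide, 56 mm high; origin centre of underside.
- applicator: bystander: small square metal frame, 79 x 90 x 32 mm; origin centre of underside.
There are look-alikes about, which are no part of the job. Of the things like the dish_blue, leave any that is brown or white; of the rest the larger one is meant.

How it is judged:
By the outcome, as a careful person would: the job done as asked, in the order asked, and still so for the second after the job is handed in, with the robot touching nothing.
It also fails if it takes over 48 s, if anything falls off the work surface, if the arm or the gripper's body presses on something with over 40 N, if the wrist force passes 120 N, or if a joint passes its speed limit or range.

## Working session

There is one attempt and no reset: what is moved stays moved. The work goes in short steps, each a Python script; the robot and the scene stay as the last script left them, time stands still between calls to the robot, and variables do not carry over. Pictures are saved under pics/ and viewed, at most 11 in all, crops included, and the job is handed in when it is done.

```bash
ls; mkdir -p pics; python3 - <<'E'
from workcell import manip
import cv2
for n in("scene","top"):
    c=manip.read_camera(n); cv2.imwrite(f"pics/{n}0.png",c["frame"][:,:,::-1]); print({k:v for k,v in c.items() if k!="frame"})
s=manip.read_state();print(s, manip.tcp_to_grasp)
E
```

```text
pics
{'fovy': 42.55414644826926, 'cx': 343.89336663669104, 'cy': 208.39832468995408, 'origin': array([-301.30186949,  720.18737908, 1180.5098627 ]), 'orientation': array([-0.40191001, -0.15117448,  0.33721334,  0.83779579])}
{'fovy': 54.92093530852479, 'cx': 319.56199095834074, 'cy': 200.129387177137, 'origin': array([ 383.01839793,   58.10352138, 1320.89378133]), 'orientation': array([-0.70383666, -0.02563126,  0.03029103,  0.70925274])}
{'t': 0.1, 'joint_pos': array([-1.18568743e+00,  9.18158436e-02,  1.23177696e+00,  9.63385381e-06,
        1.81979674e+00, -5.66749226e-02]), 'qd': array([-0.00085111, -0.00178351, -0.00062857,  0.00156102,  0.00051523,
        0.00108027]), 'tau': array([ 3.58715683e-03, -4.60215390e+01, -4.19220042e+01,  1.27618296e-05,
        1.05257879e-02,  1.25192759e-05]), 'position': array([ 256.45156488, -542.15302311,  230.23812046]), 'tool_rot': array([-8.87121745e-04,  9.75701767e-01,  2.19101015e-01, -1.42271165e-04]), 'wrist_force': array([ 0.24494814, -0.19526393, -0.36120388]), 'ft_torque': array([-0.02454064,  0.0381318 , -0.0034615 ]), 'gripper_force': 0.0, 'width': 85.39993811895357} 18.700000000000003
```

View pics/top0.png

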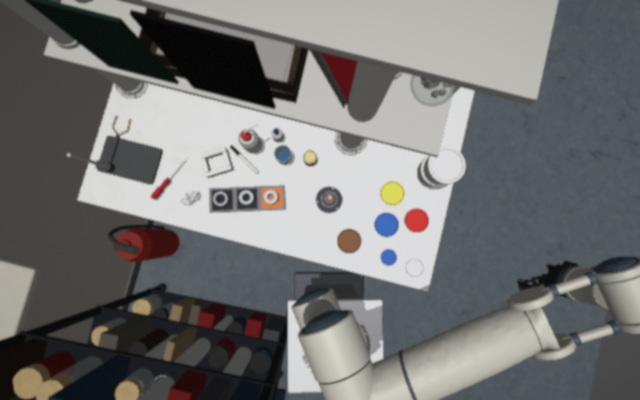

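View pics/scene0.png

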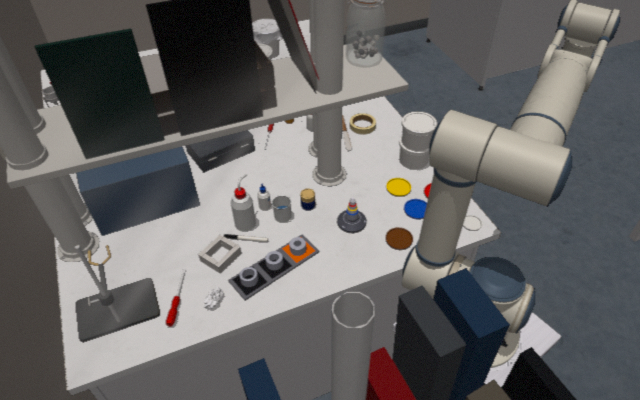

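The top view shows the orange place with its sleeve at (271,197), the black places at (246,198) and (221,199), and the gauge at (329,200). The dishes are yellow (392,193), red (416,220) and large blue (386,225). The small blue (388,257), brown (349,241) and white ones are decoys. The scene view shows the mandrel at about (351,205) and a shelf behind the work.

```bash
cat > h.py <<'E'
from workcell import manip
import numpy as np, cv2
from scipy.spatial.transform import Rotation as R
def rot(q): return R.from_quat(np.r_[q[1:],q[0]])
def ray(c,u,v):
    f=200/np.tan(np.radians(c["fovy"]/2))
    d=rot(c["orientation"]).apply([(u-c["cx"])/f,-(v-c["cy"])/f,-1]); return np.array(c["origin"]),d
def onplane(c,u,v,z):
    o,d=ray(c,u,v); return (o+d*(z-o[2])/d[2])
def proj(c,p):
    f=200/np.tan(np.radians(c["fovy"]/2))
    q=rot(c["orientation"]).inv().apply(np.array(p)-c["origin"]); return np.array([c["cx"]+f*q[0]/-q[2],c["cy"]-f*q[1]/-q[2]])
def blobs(mask,amin=30):
    cs,_=cv2.findContours(mask.astype(np.uint8),cv2.RETR_EXTERNAL,cv2.CHAIN_APPROX_NONE)
    out=[]
    for k in cs:
        a=cv2.contourArea(k)
        if a>=amin:
            m=cv2.moments(k); out.append((m["m10"]/a,m["m01"]/a,a,k))
    return out
def hsv(c): return cv2.split(cv2.cvtColor(c["frame"],cv2.COLOR_RGB2HSV))
def down(yaw):  # tool down; tool y axis at angle yaw+90 -> closing line
    q=(R.from_euler('z',yaw)*R.from_euler('x',np.pi)).as_quat(); return np.r_[q[3],q[:3]]
def save(c,n,crop=None,k=1):
    f=c["frame"][:,:,::-1]
    if crop: x0,x1,y0,y1=crop; f=f[y0:y1,x0:x1]
    cv2.imwrite(f"pics/{n}.png",cv2.resize(f,None,fx=k,fy=k,interpolation=cv2.INTER_CUBIC))
E
python3 - <<'E'
from h import *
c=manip.read_camera("top"); H,S,V=hsv(c); H=H.astype(int)
reg=np.zeros(H.shape,bool); reg[110:290,100:440]=1
for n,m,z in(("orange",(H>5)&(H<16)&(S>150)&(V>120),8),("yellow",(H>20)&(H<35)&(S>110)&(V>100),9),("red",((H<5)|(H>174))&(S>150)&(V>80),9),("blue",(H>100)&(H<125)&(S>130)&(V>80),9),("dark",(V<110),8)):
    for u,v,a,k in blobs(m&reg):
        P=onplane(c,u,v,z); print(n,round(u,1),round(v,1),a,P.round(1), "eqdia",round(2*np.sqrt(a/np.pi)*(c["origin"][2]-z)/(200/np.tan(np.radians(c["fovy"]/2))),1), cv2.minAreaRect(k)[1:] if n in("dark","orange") else "")
save(c,"top_crop",(200,440,170,270),3.3)
E
```

```text
orange 275.4 200.2 72.5 [488.  200.2   8. ] eqdia 32.8 ((18.0, 18.0), 90.0)
yellow 391.9 192.8 361.5 [ 510.4 -199.3    9. ] eqdia 73.1 
red 131.2 243.5 350.5 [344.7 686.8   9. ] eqdia 72.0 
red 416.3 220.0 338.5 [ 416.6 -280.5    9. ] eqdia 70.8 
red 159.7 189.2 61.5 [528.4 595.2   9. ] eqdia 30.2 
blue 388.3 256.9 129.5 [ 292.6 -182.     9. ] eqdia 43.8 
blue 386.1 224.3 342.0 [ 402.8 -176.9    9. ] eqdia 71.1 
dark 435.9 276.3 178.0 [ 226.2 -341.5    8. ] eqdia 51.4 ((40.99999237060547, 9.999998092651367), 90.0)
dark 203.9 261.8 12699.0 [281.1 440.7   8. ] eqdia 433.8 ((313.99993896484375, 81.99998474121094), 0.0)
dark 219.8 198.2 48.5 [496.1 390.    8. ] eqdia 26.8 ((8.0, 8.0), 0.0)
dark 224.0 201.2 200.5 [485.8 375.4   8. ] eqdia 54.5 ((21.0, 21.0), 90.0)
dark 328.6 199.3 421.5 [489.6  17.9   8. ] eqdia 79.0 ((23.0, 24.0), 90.0)
dark 248.0 200.3 193.5 [488.3 293.7   8. ] eqdia 53.5 ((21.0, 21.0), 90.0)
dark 421.5 178.3 36.5 [ 559.9 -302.7    8. ] eqdia 23.3 ((21.954498291015625, 5.648044586181641), 59.931419372558594)
dark 428.7 174.8 57.0 [ 572.  -327.7    8. ] eqdia 29.1 ((24.186771392822266, 6.945944309234619), 60.2551155090332)
dark 255.9 146.7 85.0 [673.8 267.5   8. ] eqdia 35.5 ((9.619220733642578, 15.740541458129883), 47.72631072998047)
dark 129.8 159.6 1964.5 [631.8 700.7   8. ] eqdia 170.6 ((57.278011322021484, 39.079315185546875), 16.699243545532227)
dark 350.3 140.0 224.0 [695.5 -59.2   8. ] eqdia 57.6 ((23.768489837646484, 13.581995010375977), 14.03624439239502)
dark 362.1 114.3 202.5 [ 786.3 -101.6    8. ] eqdia 54.8 ((10.0, 27.0), 90.0)
```

View pics/top_crop.png

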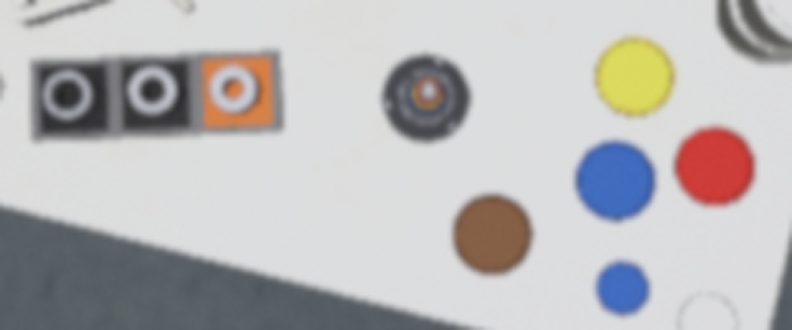

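The crop puts the orange sleeve's ring at about (271,197) and the mandrel tip at about (329.5,197.5). It also confirms that the larger blue dish is at (386,224). Next I go above the sleeve for a close look.

```bash
python3 - <<'E'
from h import *
c=manip.read_camera("top")
print("sleeve",onplane(c,270.9,197.3,38),"tip",onplane(c,329.5,197.5,105.5))
q=down(np.pi/2)
manip.move_to([420,18,250],q)
w=manip.read_camera("wrist"); save(w,"w_gauge"); np.save("wg.npy",w,allow_pickle=True)
s=manip.read_state(); print(s["t"],s["position"],w["origin"],w["orientation"],w["fovy"],w["cx"],w["cy"])
manip.move_to([420,206,220],q)
w=manip.read_camera("wrist"); save(w,"w_sl"); np.save("ws.npy",w,allow_pickle=True)
s=manip.read_state(); print(s["t"],s["position"],w["origin"],w["orientation"])
E
```

```text
sleeve [495.3801443  211.85752329  38.        ] tip [487.46365655  18.13306493 105.5       ]
2.35 [420.17155852  17.37324896 249.89049427] [420.74151633  87.52256477 392.32566838] [ 9.90260360e-01 -1.39227712e-01  1.06010367e-04 -2.30492815e-04] 58.84868994838807 319.35613395721776 192.24732518092694
3.1833 [420.52634401 204.77498164 220.45559128] [420.76959176 275.37939238 362.53192779] [ 9.90217638e-01 -1.39531174e-01 -1.60221818e-04  2.35995364e-04]
```

View pics/w_gauge.png

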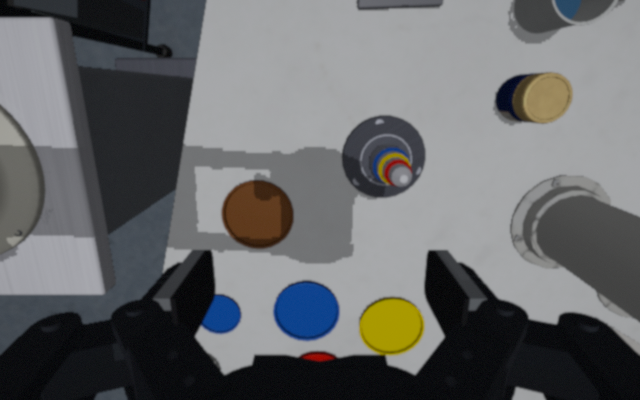

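View pics/w_sl.png

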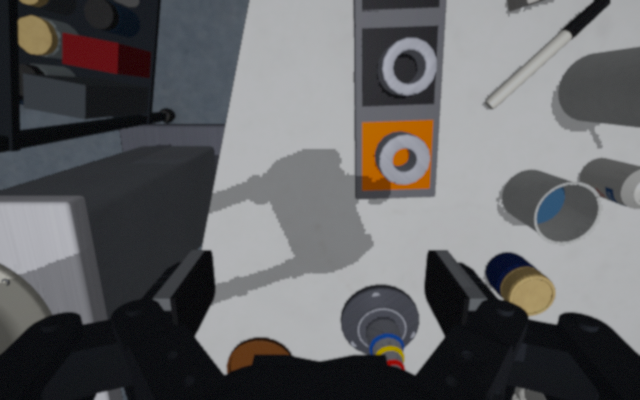

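The wrist views have image right = +x and up = +y. The gauge foot is at about (385,157) with the tip at (400,175). The orange sleeve's ring is at about (404,160). Next I measure both, then hover over the sleeve.

```bash
python3 - <<'E'
from h import *
w=np.load("wg.npy",allow_pickle=True).item()
H,S,V=hsv(w); m=np.zeros(V.shape,bool); m[100:205,335:435]=1
k=max(blobs(m&((V<135)|(S>70))),key=lambda b:b[2]); e=cv2.fitEllipse(cv2.convexHull(k[3])); print("foot",e, onplane(w,*e[0],0),onplane(w,*e[0],11))
print("tip",onplane(w,400,175,105.5))
manip.move_to([496,211,130],down(np.pi/2))
manip.hold(.15)
w=manip.read_camera("wrist"); save(w,"w_ov"); np.save("wo.npy",w,allow_pickle=True)
s=manip.read_state(); print(s["t"],s["position"],w["origin"])
p=s["position"]; print("TCP px",proj(w,p),"below at z38",proj(w,[p[0],p[1],38]))
E
```

```text
foot ((375.213134765625, 161.51104736328125), (82.01590728759766, 108.74529266357422), 56.02311325073242) [483.37953435  10.8621841    0.        ] [481.62329393  13.01158256  11.        ]
tip [487.59401044  20.10368924 105.5       ]
3.925 [496.43483017 211.26604091 132.93639711] [496.37380415 280.98383102 275.64531118]
TCP px [318.04421986 255.62852177] below at z38 [317.95829956 195.01583703]
```

View pics/w_ov.png

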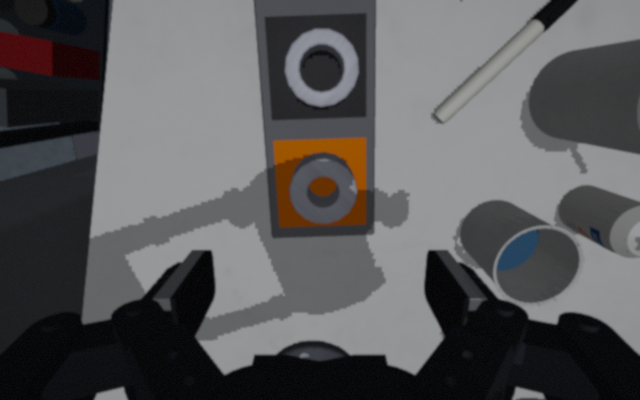

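The sleeve's ring is at about (323,189), between the fingers at x = 318. The beaker, with its near edge at column 460, is clear of the right finger.

```bash
cat > fit.py <<'E'
from h import *
def ring(w,box,z=38,smax=90,vmin=90):
    x0,x1,y0,y1=box; H,S,V=hsv(w); m=np.zeros(V.shape,bool); m[y0:y1,x0:x1]=1
    k=max(blobs(m&(S<smax)&(V>vmin)),key=lambda b:b[2]); h=cv2.convexHull(k[3]); 
    P=np.array([onplane(w,u,v,z)[:2] for u,v in h[:,0]])
    # circle fit on plane
    A=np.c_[2*P,np.ones(len(P))]; x=np.linalg.lstsq(A,(P**2).sum(1),rcond=None)[0]
    return x[:2],np.sqrt(x[2]+x[0]**2+x[1]**2),cv2.fitEllipse(h)
E
python3 - <<'E'
from fit import *
w=np.load("wo.npy",allow_pickle=True).item()
H,S,V=hsv(w)
for p in((303,189),(323,215),(345,180),(323,163),(323,160),(323,150),(323,185)): print(p,H[p[1],p[0]],S[p[1],p[0]],V[p[1],p[0]])
print(ring(w,(280,365,146,226)))
print(ring(w,(280,365,30,112),vmin=110))
s=manip.read_state(); print(s["position"],s["wrist_force"])
E
```

```text
(303, 189) 111 28 91
(323, 215) 113 25 91
(345, 180) 113 25 92
(323, 163) 113 24 95
(323, 160) 114 21 121
(323, 150) 16 240 153
(323, 185) 14 255 102
(array([500.9450061 , 215.64347751]), np.float64(21.50867972264443), ((324.40411376953125, 185.79481506347656), (52.278038024902344, 64.55953979492188), 91.76346588134766))
(array([498.65447883, 295.17480387]), np.float64(23.01536551903549), ((321.3828430175781, 66.8742446899414), (72.9085464477539, 76.6826171875), 179.39480590820312))
[496.43483017 211.26604091 132.93639711] [ 1.18390354 -0.7622456  -0.72892074]
```

```bash
cat >> fit.py <<'E'
from scipy.optimize import least_squares
def topring(w,box,z=38,smax=90,vmin=70,side=0,r=24,edge=.5):
    """fit circle of known r to hull points on the side away from the camera's nadir"""
    x0,x1,y0,y1=box; H,S,V=hsv(w); m=np.zeros(V.shape,bool); m[y0:y1,x0:x1]=1
    k=max(blobs(m&(S<smax)&(V>vmin)),key=lambda b:b[2]); h=k[3][:,0]
    P=np.array([onplane(w,u,v,z)[:2] for u,v in h]); c=P.mean(0); d=c-w["origin"][:2]; d/=np.linalg.norm(d)
    for _ in range(4):
        Q=P[((P-c)@d>2)]
        L=least_squares(lambda x:np.hypot(*(Q-x[:2]).T)-x[2],np.r_[c,r],loss="soft_l1")
        c=L.x[:2]
    return L.x,np.abs(L.fun).mean()
E
python3 - <<'E'
from fit import *
w=np.load("wo.npy",allow_pickle=True).item()
print(topring(w,(278,367,143,227)),topring(w,(278,367,20,118)))
w=np.load("ws.npy",allow_pickle=True).item()
print(topring(w,(365,433,124,190)))
w=manip.read_camera("top"); print(topring(w,(262,281,189,205),vmin=100))
E
```

```text
(array([499.75678518, 213.88899161,  23.12785358]), np.float64(0.19814601482271918)) (array([498.57235839, 295.11964984,  23.50505071]), np.float64(0.16431294056287923))
(array([501.5633426 , 200.95334533,  25.01723997]), np.float64(2.7909564984126187))
(array([462.40751132, 205.73235719,  60.90367712]), np.float64(3.947869628776079))
```

```bash
python3 - <<'E'
from fit import *
manip.move_linear([499.3,213.3,60])
manip.hold(.2); s=manip.read_state(); print(s["position"],s["t"])
w=manip.read_camera("wrist"); save(w,"w_60",(160,480,120,320),2)
manip.move_linear([499.3,213.3,11],rate=80); manip.hold(.2)
s=manip.read_state(); print(s["position"],s["wrist_force"],s["t"])
manip.command_gripper(44,40)
manip.hold(.2)
s=manip.read_state(); print(s["width"],s["gripper_force"],s["position"],s["wrist_force"],s["t"])
manip.move_linear([499.3,213.3,60],rate=100); manip.hold(.2)
s=manip.read_state(); print(s["width"],s["gripper_force"],s["position"],s["wrist_force"],s["t"])
w=manip.read_camera("wrist"); save(w,"w_held",(160,480,120,320),2.4);np.save("wh.npy",w,allow_pickle=True)
E
```

```text
[500.0977043  213.57817275  61.63150329] 4.7917
[499.77965285 213.49786549  11.81975285] [ 0.18603977 -0.05800912 -0.15015564] 5.8
46.95314847180828 41.56464256346226 [499.59273586 213.41968872  11.53896799] [-0.92367742 -0.74427344  5.18347551] 6.4417
46.54865261615751 41.165779028087854 [498.73397278 213.08190158  58.89511494] [ 0.41183987 -0.32382749  0.20256985] 7.2833
```

View pics/w_held.png

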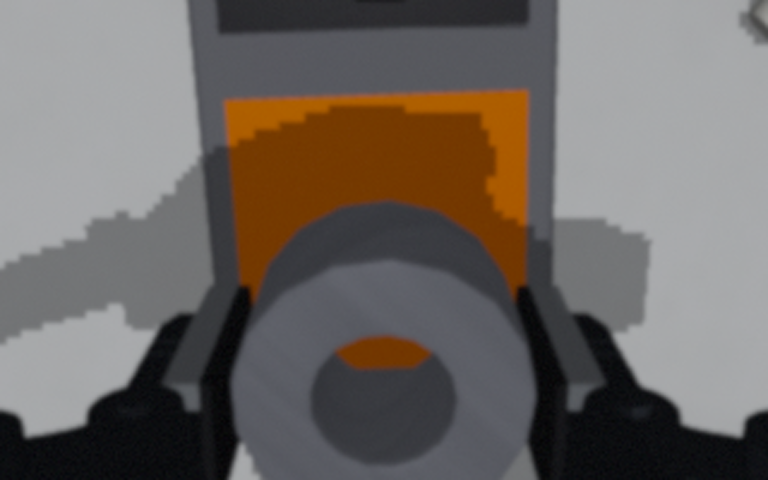

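The sleeve is held square between the pads. Its bore centre is at full-frame (320,286), and bore to outside is about 23/48, which suggests the 22 mm bore. Next I measure the mandrel axis from close by, with the sleeve held to one side.

```bash
python3 - <<'E'
from fit import *
w=np.load("wh.npy",allow_pickle=True).item()
H,S,V=hsv(w); 
manip.move_linear([499.3,213.3,145],rate=200)
manip.move_linear([487.5,-45,145],rate=300); manip.hold(.3)
w=manip.read_camera("wrist"); np.save("wt.npy",w,allow_pickle=True); save(w,"w_tip",(200,500,0,400),1.5)
p=np.mean([manip.read_state()["position"] for _ in range(20)],0); s=manip.read_state(); print(p,np.std([manip.read_state()["position"] for _ in range(20)],0),s["t"],s["wrist_force"])
print(w["origin"], proj(w,[487.5,19,105.5]))
H,S,V=hsv(w);H=H.astype(int);reg=np.zeros(V.shape,bool);reg[60:260,230:420]=1
for n,m in(("red",((H<7)|(H>173))&(S>120)),("yel",(H>18)&(H<35)&(S>120)),("blue",(H>100)&(H<125)&(S>150))):
    for b in blobs(m&reg,15): print(n,np.round(b[:3],1),cv2.boundingRect(b[3]))
E
```

```text
[487.59971351 -44.23110978 145.03497044] [1.13686838e-13 1.42108547e-14 0.00000000e+00] 9.2667 [-0.74454698 -0.41021943 -1.33546904]
[487.94407371  25.99237318 287.41108978] [318.43537641 105.23678404]
red [ 324.3  107.3 1241. ] (305, 87, 40, 42)
yel [ 324.   106.1 1910. ] (300, 81, 49, 51)
blue [318.6  85.3  90.5] (296, 77, 55, 44)
```

View pics/w_tip.png

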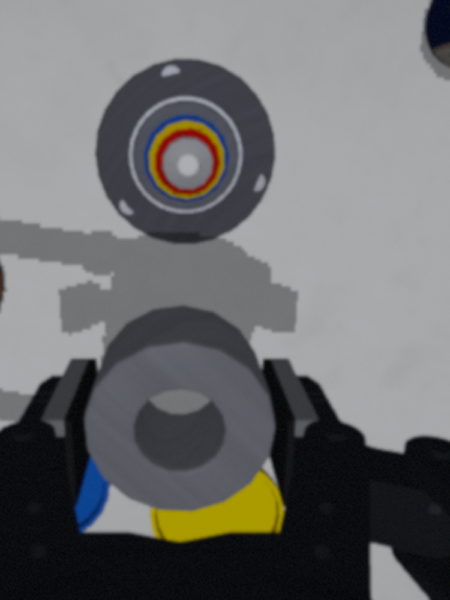

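The gauge is seen almost straight down, with the red ring's outer edge centred at (325,108) and the yellow at (324.5,106.5). The held bore centre is at about (320,284.7).

```bash
python3 - <<'E'
from fit import *
w=np.load("wt.npy",allow_pickle=True).item()
H,S,V=hsv(w);H=H.astype(int);reg=np.zeros(V.shape,bool);reg[60:260,230:420]=1
def fit(m,z):
    b=max(blobs(m&reg,15),key=lambda b:b[2]); P=np.array([onplane(w,u,v,z)[:2] for u,v in b[3][:,0]])
    L=least_squares(lambda x:np.hypot(*(P-x[:2]).T)-x[2],np.r_[P.mean(0),15],loss="soft_l1"); return L.x.round(2)
print("red",fit(((H<7)|(H>173))&(S>120),82),"yel",fit((H>18)&(H<35)&(S>120),67))
m=(V<125); m[:, :]&=True
b=max(blobs(m[:165]&reg[:165],15),key=lambda b:b[2]); print(cv2.boundingRect(b[3]))
print("tip",onplane(w,325.3,109.5,105.5))
for z in(171,173): print("bore",onplane(w,320,284.7,z))
print("body: ", [onplane(w,320+dx/1.5,284.7,171.7)[0] for dx in(-95,95)])
w=np.load("wh.npy",allow_pickle=True).item(); print("bore at rack cmd 499.3 213.3",onplane(w,320,285.8,86.7))
E
```

```text
red [490.76  16.81  11.06] yel [490.79  16.76  14.7 ]
(230, 60, 153, 105)
tip [490.93737799  16.93582528 105.5       ]
bore [488.34936069 -42.8559217  171.        ]
bore [488.34239766 -41.673074   173.        ]
body:  [np.float64(465.1125247833283), np.float64(511.5812124567083)]
bore at rack cmd 499.3 213.3 [499.54817648 214.93908649  86.7       ]
```

```bash
cat > f.py <<'E'
from fit import *
def force(n=6,dt=.02):
    F=[];P=[]
    for _ in range(n):
        manip.hold(dt); s=manip.read_state(); F.append(s["wrist_force"]);P.append(s["position"])
    return np.mean(F,0).round(2),np.mean(P,0).round(2),round(s["t"],2)
E
python3 - <<'E'
from f import *
x,y=490.0,14.4
manip.move_linear([x,y,145],rate=150)
manip.move_linear([x,y,116],rate=80); manip.hold(.15)
f0,p,t=force(10); print("base",f0,p,t); np.save("f0.npy",f0)
for z in(108,103,99,96,93,91):
    manip.move_linear([x,y,z],rate=40); f,p,t=force(); d=f-f0; print(z,d.round(2),p,t)
    if np.abs(d).max()>5: break
w=manip.read_camera("wrist"); save(w,"w_on",(200,440,180,360),2.5); np.save("won.npy",w,allow_pickle=True)
E
```

```text
base [-0.15 -0.21 -0.88] [490.29  14.38 116.57] 10.64
108 [-0.18  0.01  0.02] [489.85  14.41 107.73] 11.09
103 [-0.1   0.54  0.29] [489.89  14.41 102.8 ] 11.47
99 [ 0.12  0.59 -0.06] [489.87  14.48  98.77] 11.82
96 [ 0.54  1.74 -0.46] [489.93  14.54  95.82] 12.17
93 [ 1.29  2.42 -1.09] [490.    14.58  92.82] 12.52
91 [1.13 2.75 0.57] [490.09  14.55  91.12] 12.87
```

```bash
python3 - <<'E'
from f import *
f0=np.load("f0.npy"); x,y=490.4,15.4
manip.move_linear([x,y,91],rate=20); f,p,t=force(); print((f-f0).round(2),p,t)
for z in(89,88,87,86.3,85.6,85,84.5,84):
    manip.move_linear([x,y,z],rate=20); f,p,t=force(); d=f-f0; print(z,d.round(2),p,t)
    x+=np.clip(.25*d[0],-.3,.3)*(abs(d[0])>1); y+=np.clip(.25*d[1],-.3,.3)*(abs(d[1])>1)
    if d[2]>4.5: break
print(x,y,z)
E
```

```text
[ 0.06 -0.01 -0.44] [490.21  15.03  90.81] 13.27
89 [0.14 0.2  0.13] [490.29  15.33  88.83] 13.62
88 [ 0.02  0.47 -0.42] [490.39  15.39  87.98] 13.97
87 [0.72 0.5  0.96] [490.51  15.48  87.19] 14.32
86.3 [0.5  0.89 2.54] [490.54  15.47  86.56] 14.67
85.6 [-0.01  1.16  4.24] [490.56  15.45  85.89] 15.02
85 [0.12 0.77 5.2 ] [490.53  15.75  85.21] 15.37
490.4 15.69 85
```

```bash
python3 - <<'E'
from f import *
f0=np.load("f0.npy"); x,y,z=490.4,15.7,84.2
for i in range(5):
    manip.move_linear([x,y,z],rate=15); f,p,t=force(8); d=f-f0; print(round(z,2),d.round(2),p,t)
    if abs(d[2]-8)<.4: break
    z-=np.clip((8-d[2])/3.5,-.8,.8)
F=[]
for _ in range(8): f,p,t=force(10); F.append((f-f0)[2].round(2))
print(F,p,t)
w=manip.read_camera("wrist"); save(w,"w_on2",(200,440,180,360),2.5)
E
```

```text
84.2 [-0.2   0.99  6.61] [490.57  15.76  84.66] 15.75
83.8 [-1.04  1.12  7.92] [490.58  15.75  84.41] 16.13
[np.float64(7.71), np.float64(7.62), np.float64(7.58), np.float64(7.83), np.float64(7.69), np.float64(7.64), np.float64(7.63), np.float64(7.57)] [490.59  15.74  84.42] 17.47
```

View pics/w_on2.png

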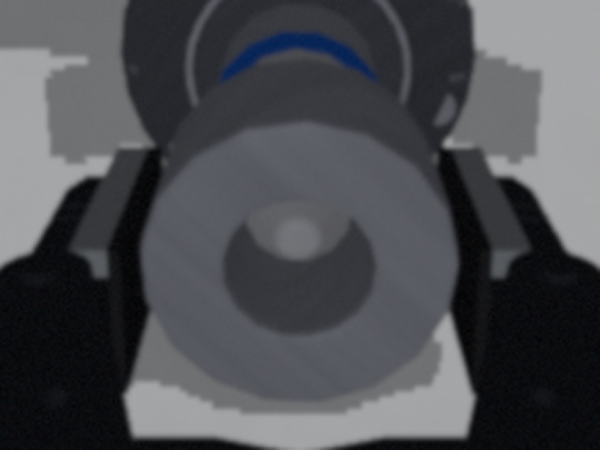

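The mandrel tip sits inside the bore, below the sleeve's top at (295,240) in the crop, and the blue step is bare underneath. That agrees with a 22 mm bore stopped on the red step at about 83 mm. Next: draw the sleeve off, go to the red dish and measure it from close by.

```bash
python3 - <<'E'
from f import *
f0=np.load("f0.npy")
manip.move_linear([490.4,15.7,100],rate=50)
manip.move_linear([490.4,15.4,145],rate=120); f,p,t=force(); print((f-f0).round(2),p,t)
manip.move_linear([416.6,-340,145],rate=250); manip.hold(.3)
w=manip.read_camera("wrist"); np.save("wd.npy",w,allow_pickle=True); save(w,"w_dish")
s=manip.read_state(); print(s["position"],s["width"],s["t"],proj(w,[416.6,-280.5,9]))
H,S,V=hsv(w);H=H.astype(int)
for b in blobs(((H<7)|(H>173))&(S>120),500):
    P=np.array([onplane(w,u,v,9)[:2] for u,v in cv2.convexHull(b[3])[:,0]])
    L=least_squares(lambda x:np.hypot(*(P-x[:2]).T)-x[2],np.r_[P.mean(0),40],loss="soft_l1"); print(np.round(b[:3],1),cv2.boundingRect(b[3]),L.x.round(2),np.abs(L.fun).mean())
E
```

```text
[ 0.26  0.05 -0.71] [490.02  15.41 144.01] 18.62
[ 416.78899509 -339.65188178  145.09279784] 46.610048673996374 20.5667 [318.45239882 105.62266783]
[ 319.4  105.4 9054.5] (266, 51, 108, 110) [ 417.34 -282.02   40.79] 0.10466129424768797
```

View pics/w_dish.png

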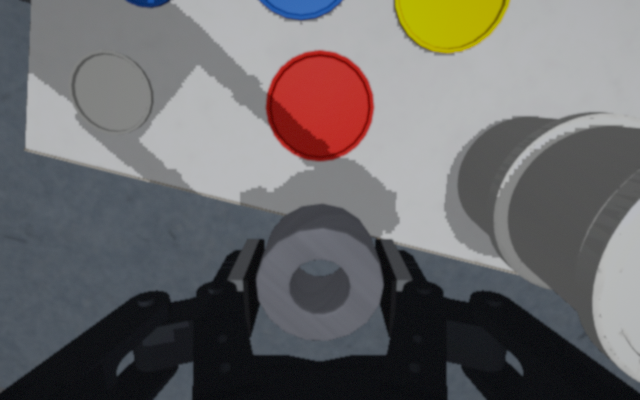

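The red dish is centred at pixel (319,105), and the sleeve is still held. The canister on the right is clear of the path. Now I place it.

```bash
python3 - <<'E'
from f import *
x,y=416.9,-283.3
manip.move_linear([x,y,145],rate=150)
manip.move_linear([x,y,30],rate=150); manip.move_linear([x,y,13],rate=60); manip.hold(.2)
f0,p,t=force(); print(f0,p,t)
for z in(10,9,8.2,7.5,7,6.5,6):
    manip.move_linear([x,y,z],rate=25); f,p,t=force(); d=f-f0; print(z,d.round(2),p,t)
    if d[2]>2: break
manip.command_gripper(58); manip.hold(.2)
f,p,t=force(); print((f-f0).round(2),p,t)
manip.move_linear([x,y,60],rate=80); manip.command_gripper(85)
manip.move_linear([x,y-58,145],rate=150); manip.hold(.3)
w=manip.read_camera("wrist"); save(w,"w_end",(160,480,0,240),2); np.save("we.npy",w,allow_pickle=True)
print(manip.read_state()["t"])
H,S,V=hsv(w);H=H.astype(int)
b=max(blobs(((H<7)|(H>173))&(S>120),500),key=lambda b:b[2]);P=np.array([onplane(w,u,v,9)[:2] for u,v in cv2.convexHull(b[3])[:,0]])
L=least_squares(lambda x:np.hypot(*(P-x[:2]).T)-x[2],np.r_[P.mean(0),40],loss="soft_l1");print(L.x)
bx=cv2.boundingRect(b[3]); print(topring(w,(bx[0]+8,bx[0]+bx[2]-8,bx[1]+8,bx[1]+bx[3]-8),z=34,smax=100))
E
```

```text
[-0.    0.38 -0.72] [ 417.09 -283.43   13.34] 22.74
10 [-0.15 -0.82 -0.15] [ 416.81 -283.23    9.84] 23.11
9 [ 0.2  -0.35 -0.17] [ 416.89 -283.29    8.98] 23.46
8.2 [ 0.32 -0.35 -0.29] [ 416.88 -283.29    8.18] 23.81
7.5 [ 0.17 -0.6   0.5 ] [ 416.98 -283.36    7.57] 24.16
7 [-1.48  1.17  6.01] [ 417.   -283.38    7.53] 24.51
[-0.13 -0.21  0.71] [ 416.86 -283.28    6.85] 25.07
27.4583
[ 417.36704707 -282.02015048   40.79199603]
(array([ 417.57359362, -283.28613959,   23.22462381]), np.float64(0.1791442425773913))
```

View pics/w_end.png

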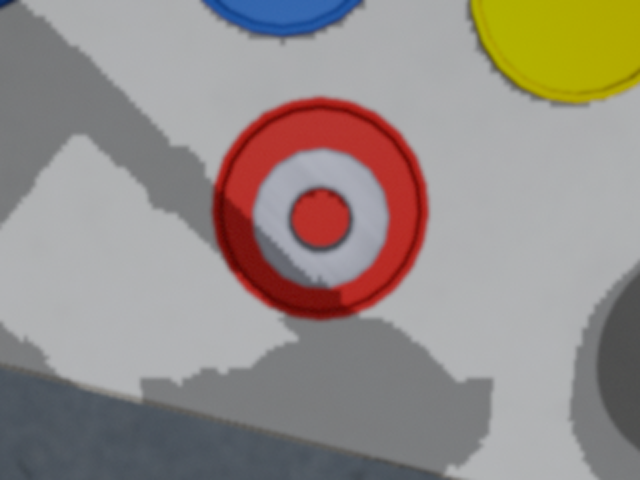

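The sleeve stands upright in the red dish, about 1 mm off its centre, with the gripper clear.

```bash
python3 -c "
from workcell import manip
print(manip.finish_job())"
```

```text
the job is handed in; nothing more can be done
None
```

I gauged the sleeve from the orange place: it stopped on the red step, was pressed at about 7.7 N for 1.3 s, and now stands upright in the red dish about 1 mm off centre. I handed the job in at about 27.5 s of the 48 s allowed; no verdict was shown.

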